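# File the tall template into the packed sloping rack

## Robot

A 6-joint arm with a two-finger parallel gripper is mounted at the origin on a cart in front of the work surface, level with it; the furniture and walls round the work are solid. World frame = base frame: x ahead of the robot, y to its left, z up, the work surface at z = 0. Lengths are in m, angles in rad, forces in N, time in s.
With the tool pointing down it reaches from about 0.15 to 0.775 m from the base axis. Payload 6.1 kg.
Tool frame: the origin (TCP) lies at the very end of the fingers, on their centre line; the grasp point (between the pads) lies 19 mm behind it; y points along the fingers, x is the direction in which the jaws open and shut, and the axes are right-handed (so a half turn about y gives the same grasp; the last joint's range is limited). The gripper opens to 85 mm and grips with 20 to 120 N. Pads are 22 mm wide; open, the fingers measure 114 mm over their backs; the gripper's body (76 mm by 85 mm) begins 54 mm behind the grasp point. The pads swing forward as they close: fully open they stand 13 mm farther back than shut.
Start: joints at [1.213, 0.126, -0.04, 1.405, 0, 1.571], TCP at [0.184, 0.492, 0.231] pointing down, gripper open.
Joint ranges: [-2.72, 2.72], [-0.95, 1.95], [-1.27, 1.35], [-1.78, 2.02], [-1.46, 1.47], [-3.14, 3.14]. Speed limits (rad/s): [2.39, 2.39, 3.01, 3.14, 3.14, 3.14].

## Interface

Orientations are given as a unit quaternion [w, x, y, z].
In Python, from rig import status, eyes, workorder gives the robot as it stands.
- The arm moves only by the tool apply_moves, never from a script. Its argument "deltas" is a list of rows, each a list of 3 entries, a list of its own where there are three numbers: the finger opening in m, from 0 to 0.0854, then the shift along the world's x, y, z in m, then the turn about the world's z in rad. A call has 1 to 20 rows; each row shifts and turns the pose as measured when the row begins; what a row does not reach is not made up. A row lasts 1/10 s, in which the tool goes at most 50 mm and 8.59 degrees, less where a joint would pass 70% of its speed; a pose out of reach is approached as far as the arm can. A call is refused whole if a number of a shift passes 0.05 or a number of a turn 0.15, either way. A call with a gripper value outside its range is refused whole. The fingers move at their own pace and stop on an object; the grip force is fixed at half the most. Time passes only in rows, so rows that do not move let the fingers close. It gives the time, the measured TCP pose, the force and the opening at its end, in the units of the state.
- status.get_obs(): the state, without advancing time (a new reading comes with each control period).
- eyes.grab_frame(name): name is "scene" or "side" or "wrist"; returns (picture, depth): 420x560x3 uint8, red, green, blue; 420x560 float32, m along the optical axis (not along the pixel's ray), 0 where there is no reading.
- eyes.camera_model(name): a dict with "vfov" (degrees; the focal length in pixels is half the picture's height over the tangent of half this angle, whatever the lens; pixels are square), "cx", "cy" (the principal point, pixels), "pose" (4x4, takes a point from camera to world coordinates); the wrist camera has in their place "hand_eye" (4x4, takes a point from camera to tool coordinates, whose origin is the TCP and whose axes are the tool frame's). Camera axes: x right, y down, z forward; pixel columns grow to the right and rows downward; lengths in m; the calibration is good to about 2 mm. The wrist camera is an equidistant fisheye: a pixel r from the principal point sees the ray r / f radians off the axis. A picture is of the moment at which its call begins: read the wrist's pose just before it. camera_model takes no time and is no camera call.
- workorder.hand_in(): hands the job in, once; it reports no verdict.
The state is a dict: "t": time; "joint_positions": joint angles; "joint_velocities": joint speeds; "tau": joint torques, N m; "ee_pos": TCP position; "tool_rot": TCP orientation; "ft_force": force on the tool from outside, world axes, zero at the start; "wrist_torque": the same for the moment, N m; "opening": finger opening in m.
Only numpy, scipy, OpenCV 4.12 (cv2) and the standard library are available. Lean on these libraries where they do the work, as an engineer would, in place of code of your own. Each camera call takes 0.05 s, during which the arm holds its last target.

## Task

Take the tall plywood template out of its upright holder block and file it in the sloping rack, directly to the left (as seen from the robot) of the plate that has a square notch in its top edge: work it in between that plate and the plate next to it, pushing them apart, and press it down until it sits fully home on the slot's floor. Let go, with all the filed plates still standing straight in the rack, and leave the other things on the bench where they are.

Things in the scene. Friction and masses are not known exactly. Their poses are not given: they have to be found in the camera images.
- rack: Fixed wooden rack on a base board 130 x 136 x 10; its one slot leans 23 degrees towards the robot. Origin: centre of the underside; x away from the robot, y along the row of plates (to the left), z up. The slot inside is 100 long (y) and 58 across; its front wall stands 38, its end cheeks 58 and its back wall 45 above the slot's floor, measured along the lean. All waxed: friction about 0.3.
- rack_floor (a point): Centre of the slot's floor, 40 above the bench. z: up along the lean, 23 degrees from vertical towards the robot, so a plate goes in along -z of this point; x: across the slot, away from the robot and upwards; y: along the row, to the left. Pushing the row apart takes up to about 8 N. A plate that is home has its origin within about 1 mm of z = 0 here, x between -4 and 4.
- tall_plate: Loose 18 mm plywood plate to be filed, 50 wide (its x axis), 18 thick (its y axis), 130 tall (its z axis), about 90 g. Origin: centre of its bottom edge. The lowest 10 taper on both faces from 18 to 5 thick. The same from front and back. When home it stands 60 above the filed plates, so its top can be gripped above them across the 18 or the 50. It starts upright in the holder.
- holder: Fixed wooden block 84 (x) x 70 (y) x 40 tall on the bench. Origin: centre of the underside. Slot from above, 55 (x) x 22 (y), its floor 8 above the bench; the tall plate stands in it, its upper 98 free. Lift the plate straight up.
- notched_plate: Filed plywood plate, loose in the rack: 50 wide (x) x 18 thick (y) x 70 tall (z), about 60 g; origin: centre of its bottom edge, axes as rack_floor. Long top edges chamfered 4 in, 7 down. Notch 22 wide, 24 deep in the middle of its top edge. A filed plate is always on its left (+y), where the tall plate belongs. The four stand about 4 apart, with 8 free at each end.
- stepped_plate: Filed plywood plate, loose in the rack: 50 wide (x) x 18 thick (y) x 70 tall (z), about 60 g; origin: centre of its bottom edge, axes as rack_floor. Long top edges chamfered 4 in, 7 down. Its top corner nearest the robot is cut down by 18 over 18 of its width.
- plain_plate_a: Filed plywood plate, loose in the rack: 50 wide (x) x 18 thick (y) x 70 tall (z), about 60 g; origin: centre of its bottom edge, axes as rack_floor. Long top edges chamfered 4 in, 7 down. Plain top edge. Always the leftmost.
- plain_plate_b: Filed plywood plate, loose in the rack: 50 wide (x) x 18 thick (y) x 70 tall (z), about 60 g; origin: centre of its bottom edge, axes as rack_floor. Long top edges chamfered 4 in, 7 down. Plain top edge.
- star_knob_a: Bystander: black star knob with a steel stud, 36 x 35 x 40, on the bench between rack and holder. Leave it.
- dowel_block: Bystander: small beech block 22 x 40 x 20 lying on the bench behind the work. Leave it.
- offcut_c: Bystander: beech block 38 x 70 x 16 lying on the bench at the right front. Leave it.
- hex_bolt_a: Bystander: steel hex bolt 15 x 56 x 17 lying on the bench in front of the rack. Leave it.
There are look-alikes about, which are no part of the job. Leave any black or blue look-alike of the plain_plate_a alone.

How it is judged:
By the outcome, as a careful person would: the job done as asked, in the order asked, and still so for the second after the job is handed in, with the robot touching nothing.
It also fails if it takes over 40 s, if anything falls off the work surface, if the arm or the gripper's body presses on something with over 40 N, if the wrist force passes 120 N, or if a joint passes its speed limit or range.

## Working session

There is one attempt and no reset: what is moved stays moved. The work goes in short steps, Python scripts to look and compute and a tool call to move; the robot and the scene stay as the last step left them, time stands still between calls to the robot, and variables do not carry over. Pictures are saved under pics/ and viewed, and the job is handed in when it is done.

Besides the shell and the picture viewer there is one more tool, called as a command line: name --argument value ..., lists and objects as JSON in quotes. apply_moves: Moves the arm, as the interface text tells. Its arguments: {"type":"object","properties":{"deltas":{"type":"array"}},"required":["deltas"]}

```bash
ls; mkdir -p pics; python3 - <<'E'
from rig import status, eyes, workorder
import cv2,numpy as np
print(status.get_obs())
for n in ["scene","side","wrist"]:
    m=eyes.camera_model(n); print(n,m)
    p,d=eyes.grab_frame(n); cv2.imwrite(f"pics/{n}0.png",p[:,:,::-1]); np.save(f"{n}0.npy",d)
E
```

```text
pics
{'t': 0.0, 'joint_positions': array([ 1.21299690e+00,  1.26406959e-01, -4.05919012e-02,  1.40539412e+00,
        5.20702502e-05,  1.57078187e+00]), 'joint_velocities': array([-0.00046113, -0.00123957,  0.00056428,  0.00197282,  0.00191034,
        0.00071826]), 'tau': array([-2.62811605e-03, -4.35917759e+01,  3.52923667e+01,  1.72782701e-02,
       -3.24130242e-04,  1.35722840e-05]), 'ee_pos': array([0.18370914, 0.49138597, 0.2305217 ]), 'tool_rot': array([-0.5806838 ,  0.58129706,  0.4025763 , -0.40352494]), 'ft_force': array([-0.53296516,  0.57865772, -0.3693222 ]), 'wrist_torque': array([-0.02550307, -0.00849049,  0.03953757]), 'opening': 0.08491512011536208}
scene {'vfov': 54.56584889001404, 'cx': 278.54113833313386, 'cy': 213.66077557071912, 'pose': array([[ 0.68611228, -0.32614812,  0.6502902 , -0.03359194],
       [-0.72749488, -0.30628721,  0.61395386, -0.58074147],
       [-0.00106433, -0.89432407, -0.44741851,  0.43837906],
       [ 0.        ,  0.        ,  0.        ,  1.        ]])}
side {'vfov': 42.2879657113148, 'cx': 278.5696852109947, 'cy': 193.40938260347687, 'pose': array([[ 0.99948252,  0.03102662, -0.00848802,  0.55074954],
       [ 0.02483708, -0.57670167,  0.81657719, -1.14045785],
       [ 0.02044057, -0.81636544, -0.57717384,  0.87287399],
       [ 0.        ,  0.        ,  0.        ,  1.        ]])}
wrist {'vfov': 65.70646984690485, 'cx': 281.9969560674347, 'cy': 208.14523739419158, 'hand_eye': array([[ 9.99999507e-01, -2.73088067e-04,  9.54454626e-04,
         2.61405427e-04],
       [-9.92678179e-04, -2.86950942e-01,  9.57944764e-01,
        -1.42016975e-01],
       [ 1.22783702e-05, -9.57945240e-01, -2.86951072e-01,
         7.38054338e-02],
       [ 0.00000000e+00,  0.00000000e+00,  0.00000000e+00,
         1.00000000e+00]])}
```

View pics/scene0.png

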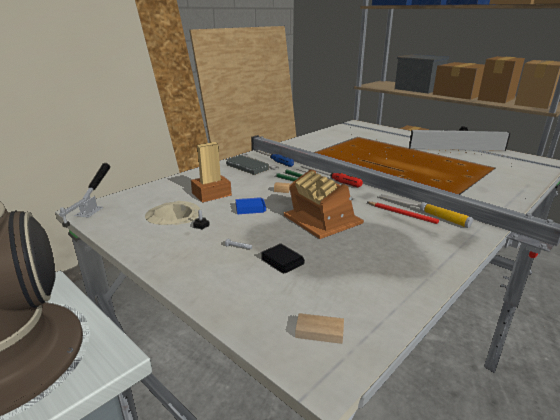

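View pics/side0.png

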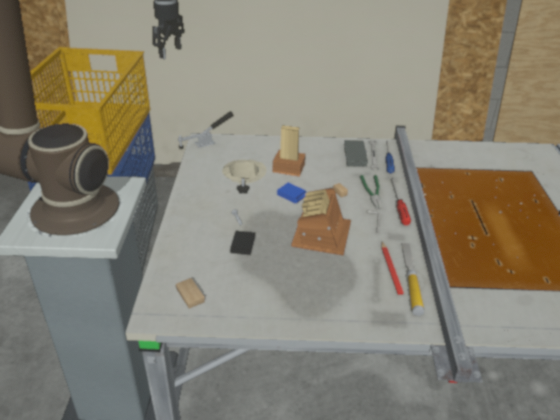

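View pics/wrist0.png

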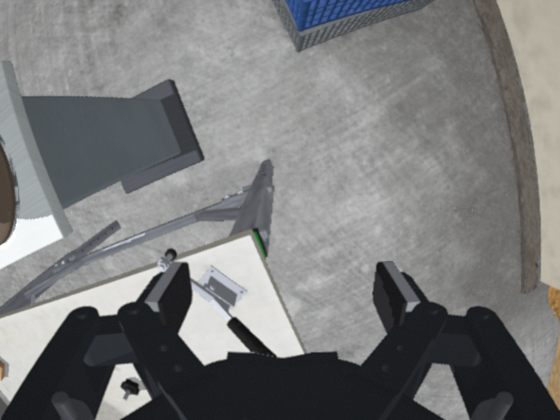

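```bash
python3 - <<'E'
import cv2
p=cv2.imread("pics/scene0.png")
a=cv2.resize(p[125:245,180:380],None,fx=4,fy=4,interpolation=cv2.INTER_CUBIC); cv2.imwrite("pics/c1.png",a)
p=cv2.imread("pics/side0.png")
a=cv2.resize(p[115:260,220:370],None,fx=4,fy=4,interpolation=cv2.INTER_CUBIC); cv2.imwrite("pics/c2.png",a)
E
```

```text
(no output)
```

View pics/c1.png

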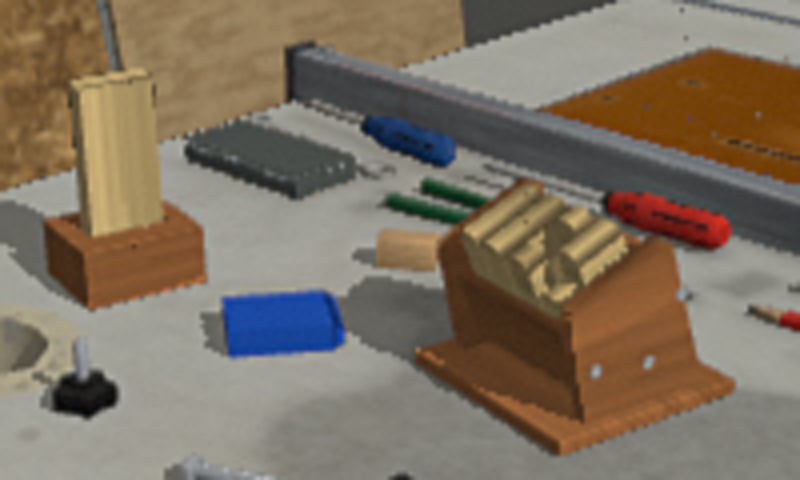

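View pics/c2.png

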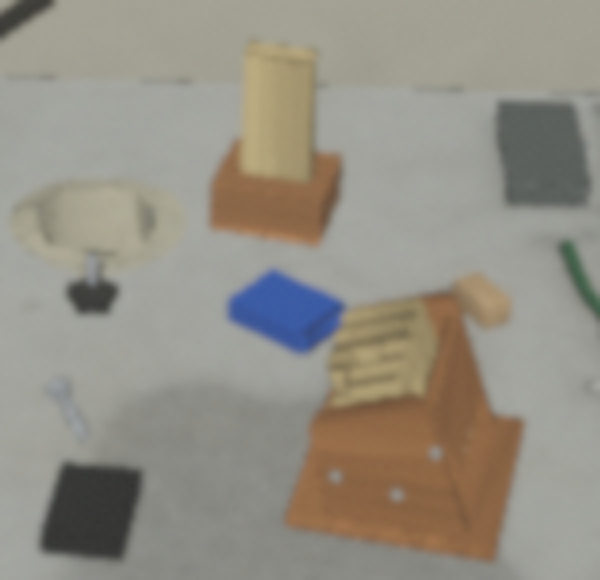

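```bash
cat > h.py <<'E'
import numpy as np,cv2
from rig import eyes,status
from scipy.spatial.transform import Rotation as R
def ray(n,u,v):
    m=eyes.camera_model(n); f=210/np.tan(np.radians(m['vfov'])/2)
    return np.array([(u-m['cx'])/f,(v-m['cy'])/f,1.])
def pt(n,u,v,d):
    m=eyes.camera_model(n); return (m['pose']@np.r_[ray(n,u,v)*d,1])[:3]
def tool(o): 
    q=o['tool_rot']; T=np.eye(4);T[:3,:3]=R.from_quat([q[1],q[2],q[3],q[0]]).as_matrix();T[:3,3]=o['ee_pos'];return T
def wproj_world(P,T):   # world->wrist px
    m=eyes.camera_model('wrist'); f=210/np.tan(np.radians(m['vfov'])/2)
    C=np.linalg.inv(T@m['hand_eye']); p=(C[:3,:3]@np.atleast_2d(P).T).T+C[:3,3]
    r=np.hypot(p[:,0],p[:,1]);th=np.arctan2(r,p[:,2])
    return np.c_[m['cx']+f*th*p[:,0]/r, m['cy']+f*th*p[:,1]/r]
def wcloud(d,T):
    m=eyes.camera_model('wrist'); f=210/np.tan(np.radians(m['vfov'])/2)
    v,u=np.mgrid[:420,:560]; x=(u-m['cx'])/f;y=(v-m['cy'])/f;th=np.hypot(x,y)+1e-9
    k=np.tan(th)/th; P=np.stack([x*k*d,y*k*d,d],-1)
    M=T@m['hand_eye']; return P@M[:3,:3].T+M[:3,3]
def cloud(n,d):
    m=eyes.camera_model(n); f=210/np.tan(np.radians(m['vfov'])/2)
    v,u=np.mgrid[:420,:560]; P=np.stack([(u-m['cx'])/f*d,(v-m['cy'])/f*d,d],-1)
    return P@m['pose'][:3,:3].T+m['pose'][:3,3]
def proj(n,P):
    m=eyes.camera_model(n); f=210/np.tan(np.radians(m['vfov'])/2)
    C=np.linalg.inv(m['pose']); p=(C[:3,:3]@np.atleast_2d(P).T).T+C[:3,3]
    return np.c_[m['cx']+f*p[:,0]/p[:,2],m['cy']+f*p[:,1]/p[:,2]]
E
python3 - <<'E'
from h import *
print(tool(status.get_obs())[:3,:3].round(3))
c=cloud('scene',np.load('scene0.npy'))
def at(x,y): 
    u,v=180+x/4,125+y/4; p=c[int(v),int(u)]; print((x,y),p.round(4))
for q in [(110,150),(95,78),(145,78),(125,100),(50,235),(92,290),(200,275),(100,255),(180,215),(560,445),(725,385),(420,355),(500,215),(610,245),(570,290),(535,195)]: at(*q)
s=cloud('side',np.load('side0.npy'))
for q in [(280,60),(250,50),(312,55),(330,350),(410,390),(380,310),(295,515),(495,550),(520,425)]:
    print(q,s[int(115+q[1]/4),int(220+q[0]/4)].round(4))
E
```

```text
[[ 0.35  -0.    -0.937]
 [ 0.937 -0.001  0.35 ]
 [-0.001 -1.     0.   ]]
(110, 150) [0.5523 0.2201 0.096 ]
(95, 78) [0.5537 0.2324 0.1398]
(145, 78) [0.5805 0.2147 0.1376]
(125, 100) [0.5664 0.2184 0.1244]
(50, 235) [0.5265 0.2574 0.0362]
(92, 290) [0.5189 0.2036 0.0154]
(200, 275) [0.5926 0.1858 0.0082]
(100, 255) [0.5276 0.2039 0.0373]
(180, 215) [0.5986 0.2101 0.0422]
(560, 445) [ 0.5738 -0.1284  0.0089]
(725, 385) [ 0.6908 -0.1544  0.0096]
(420, 355) [ 0.6007 -0.0028  0.0109]
(500, 215) [ 0.6245 -0.0409  0.1026]
(610, 245) [ 0.6284 -0.1126  0.1026]
(570, 290) [ 0.6059 -0.1045  0.0818]
(535, 195) [ 0.6425 -0.0488  0.1115]
(280, 60) [0.5645 0.2196 0.1326]
(250, 50) [0.5416 0.2252 0.1384]
(312, 55) [0.587  0.2241 0.1373]
(330, 350) [0.6027 0.0556 0.0013]
(410, 390) [ 0.645  -0.1026  0.0888]
(380, 310) [ 0.6293 -0.04    0.1027]
(295, 515) [ 0.5785 -0.1254  0.0083]
(495, 550) [ 0.6992 -0.1498  0.0058]
(520, 425) [ 0.7259 -0.029   0.0069]
```

apply_moves --deltas '[[0.085, [0.036, -0.026, 0.004], 0.015], [0.085, [0.036, -0.026, 0.004], 0.015], [0.085, [0.036, -0.026, 0.004], 0.015], [0.085, [0.036, -0.026, 0.004], 0.015], [0.085, [0.036, -0.026, 0.004], 0.015], [0.085, [0.036, -0.026, 0.004], 0.015], [0.085, [0.036, -0.026, 0.004], 0.015], [0.085, [0.036, -0.026, 0.004], 0.015], [0.085, [0.036, -0.026, 0.004], 0.015], [0.085, [0.02, -0.02, 0.0], 0.015], [0.085, [0, 0, 0], 0], [0.085, [0, 0, 0], 0]]'

```text
t: 1.35
ee_pos: [0.5376, 0.2246, 0.2627]
tool_rot: [-0.546, 0.547, 0.446, -0.451]
ft_force: [0.5, 0.4, -0.9]
opening: 0.0853
```

```bash
python3 - <<'E'
from h import *
o=status.get_obs();T=tool(o);print(o['t'],T.round(4),o['ft_force'])
p,d=eyes.grab_frame('wrist');cv2.imwrite('pics/w1.png',p[:,:,::-1]);np.savez('w1.npz',d=d,T=T)
E
```

```text
1.35 [[ 0.1957 -0.0056 -0.9806  0.5376]
 [ 0.9806 -0.0059  0.1957  0.2246]
 [-0.0069 -1.      0.0043  0.2627]
 [ 0.      0.      0.      1.    ]] [ 0.47839059  0.43692628 -0.91505655]
```

View pics/w1.png

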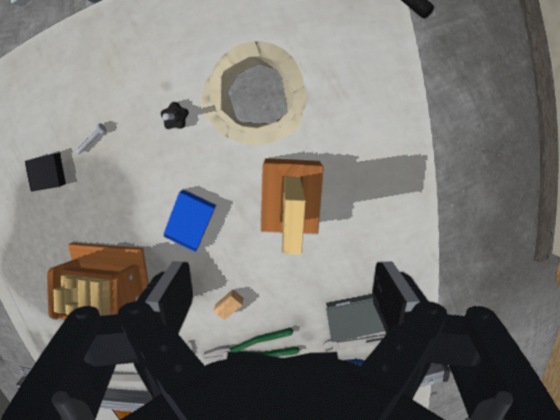

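```bash
python3 - <<'E'
from h import *
z=np.load('w1.npz');c=wcloud(z['d'],z['T'])
def rect(m,name):
    q=c[m][:,:2]; r=cv2.minAreaRect((q*1000).astype(np.float32)); print(name,len(q),np.round(r[0],1),np.round(r[1],1),round(r[2],1),'zmean',c[m][:,2].mean().round(4),'med',np.median(c[m],0).round(4))
near=(abs(c[...,0]-.56)<.08)&(abs(c[...,1]-.22)<.08)
print(np.histogram(c[near][:,2],bins=np.arange(-.01,.16,.01)))
rect(near&(c[...,2]>.131),'ptop')
rect(near&(c[...,2]>.034)&(c[...,2]<.046),'holdertop')
rect(near&(c[...,2]>.06)&(c[...,2]<.125),'plateside')
near=(abs(c[...,0]-.65)<.12)&(abs(c[...,1]+.08)<.12)
rect(near&(c[...,2]>.007)&(c[...,2]<.015),'base')
p=cv2.imread('pics/w1.png');a=cv2.resize(p[150:265,235:345],None,fx=5,fy=5,interpolation=cv2.INTER_CUBIC);cv2.imwrite('pics/c3.png',a)
a=cv2.resize(p[230:340,30:170],None,fx=5,fy=5,interpolation=cv2.INTER_CUBIC);cv2.imwrite('pics/c4.png',a)
E
```

```text
(array([8134, 2061,   70,   93, 2374,  595,   32,   37,   42,   41,   45,
         54,   59,   60, 1118,    0]), array([-0.01,  0.  ,  0.01,  0.02,  0.03,  0.04,  0.05,  0.06,  0.07,
        0.08,  0.09,  0.1 ,  0.11,  0.12,  0.13,  0.14,  0.15]))
ptop 46310 [551.3 222.5] [147.9  70.5] 78.9 zmean 0.3371 med [0.5265 0.228  0.3455]
holdertop 2920 [563.  229.5] [69.3 84.6] 76.2 zmean 0.0393 med [0.5539 0.2311 0.0393]
plateside 305 [553.2 223.6] [16.2 44. ] 51.8 zmean 0.0954 med [0.5391 0.2336 0.0966]
base 1658 [619.4 -67.8] [137.9  69.7] 76.9 zmean 0.009 med [ 0.6059 -0.0553  0.0089]
```

View pics/c3.png

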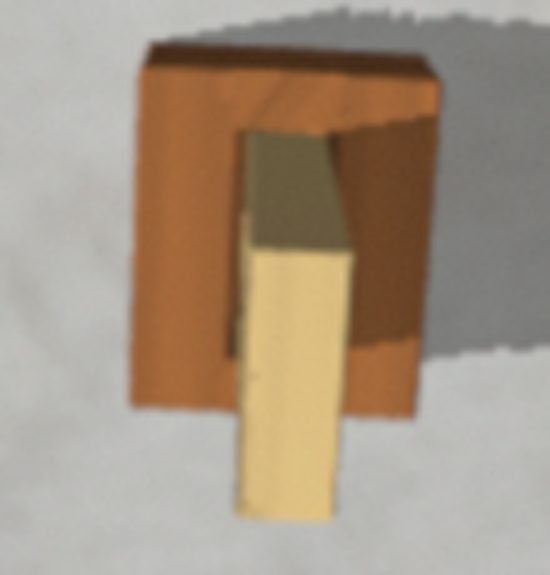

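View pics/c4.png

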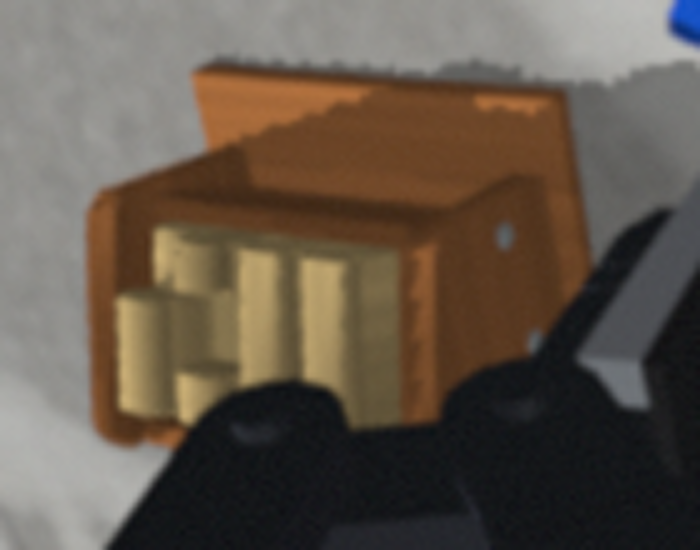

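```bash
python3 - <<'E'
from h import *
z=np.load('w1.npz');c=wcloud(z['d'],z['T'])
near=(abs(c[...,0]-.57)<.06)&(abs(c[...,1]-.22)<.06)
m=near&(c[...,2]>.132)&(c[...,2]<.145)
m=cv2.erode(m.astype(np.uint8),None)>0
q=c[m]; r=cv2.minAreaRect((q[:,:2]*1000).astype(np.float32)); print(r,len(q),q.mean(0))
# model check project
a=np.radians(-13.8)
ex=np.array([np.cos(a),np.sin(a),0]);ey=np.array([-ex[1],ex[0],0])
T=z['T'];print('tool x ang',np.degrees(np.arctan2(T[1,0],T[0,0]))-90)
E
```

```text
((562.2839965820312, 228.8216094970703), (16.076784133911133, 48.21541976928711), 76.18822479248047) 912 [0.56164473 0.22909656 0.13736463]
tool x ang -11.286020009830452
```

apply_moves --deltas '[[0.085, [0.024, 0.004, 0], -0.044], [0.085, [0, 0, -0.03], 0], [0.085, [0, 0, -0.04], 0], [0.085, [0, 0, -0.04], 0], [0.085, [0, 0, -0.03], 0], [0.085, [0, 0, -0.01], 0], [0.085, [0, 0, 0], 0]]'

```text
t: 2.1
ee_pos: [0.5555, 0.2367, 0.1107]
tool_rot: [-0.554, 0.554, 0.438, -0.44]
ft_force: [-0.3, -0.4, 0.6]
opening: 0.0851
```

```bash
python3 - <<'E'
from h import *
o=status.get_obs();T=tool(o);print(o['t'],T.round(4),o['ft_force'],np.degrees(np.arctan2(T[1,0],T[0,0]))-90)
E
```

```text
2.1 [[ 0.2286 -0.0023 -0.9735  0.5555]
 [ 0.9735 -0.0028  0.2286  0.2367]
 [-0.0033 -1.      0.0016  0.1107]
 [ 0.      0.      0.      1.    ]] [-0.33116282 -0.36047601  0.63493748] -13.21428335062258
```

apply_moves --deltas '[[0.085, [0.0065, -0.0077, -0.01], -0.01], [0.085, [0, 0, 0], 0]]'

```text
t: 2.3
ee_pos: [0.5629, 0.2301, 0.1028]
tool_rot: [-0.556, 0.557, 0.437, -0.437]
ft_force: [0.7, -0.1, -1.0]
opening: 0.0846
```

apply_moves --deltas '[[0.04, [0, -0.001, -0.001], 0], [0.0, [0, 0, 0], 0], [0.0, [0, 0, 0], 0], [0.0, [0, 0, 0], 0], [0.0, [0, 0, 0], 0], [0.0, [0, 0, 0], 0]]'

```text
t: 2.9
ee_pos: [0.5657, 0.2293, 0.1064]
tool_rot: [-0.555, 0.558, 0.439, -0.434]
ft_force: [0.1, -0.5, -1.6]
opening: 0.0172
```

```bash
python3 - <<'E'
from h import *
o=status.get_obs();T=tool(o);print(o['t'],T.round(4),o['ft_force'],np.degrees(np.arctan2(T[1,0],T[0,0]))-90,o['opening'])
p,d=eyes.grab_frame('wrist');cv2.imwrite('pics/w2.png',p[:,:,::-1])
E
```

```text
2.9 [[ 0.2384  0.0075 -0.9711  0.5657]
 [ 0.9712  0.001   0.2384  0.2293]
 [ 0.0028 -1.     -0.0071  0.1064]
 [ 0.      0.      0.      1.    ]] [ 0.08373088 -0.48633086 -1.58451246] -13.793919365501623 0.01722239284126698
```

View pics/w2.png

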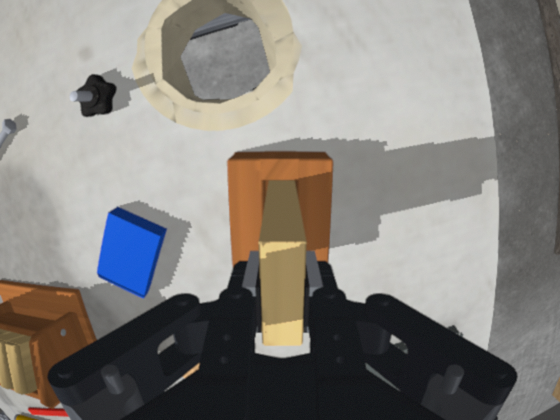

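apply_moves --deltas '[[0.0, [0, 0, 0.01], 0], [0.0, [0, 0, 0.01], 0], [0.0, [0, 0, 0.004], 0], [0.0, [0, 0, 0], 0]]'

```text
t: 3.35
ee_pos: [0.5656, 0.2294, 0.1326]
tool_rot: [-0.555, 0.558, 0.439, -0.434]
ft_force: [1.1, -0.7, -0.7]
opening: 0.0171
```

```bash
python3 - <<'E'
from h import *
o=status.get_obs();T=tool(o);print(o['t'],T.round(4),o['ft_force'],np.degrees(np.arctan2(T[1,0],T[0,0]))-90,o['opening'])
for n in ['scene','side']:
    p,d=eyes.grab_frame(n)
    if n=='scene': a=cv2.resize(p[90:220,150:280],None,fx=4.5,fy=4.5,interpolation=cv2.INTER_CUBIC)
    else: a=cv2.resize(p[70:190,230:350],None,fx=4.5,fy=4.5,interpolation=cv2.INTER_CUBIC)
    cv2.imwrite(f'pics/l_{n}.png',a[:,:,::-1])
E
```

```text
3.35 [[ 0.2383  0.0072 -0.9712  0.5656]
 [ 0.9712  0.0011  0.2383  0.2294]
 [ 0.0028 -1.     -0.0068  0.1326]
 [ 0.      0.      0.      1.    ]] [ 1.14429641 -0.72399571 -0.71912894] -13.784642995057197 0.017079932167769013
```

View pics/l_scene.png

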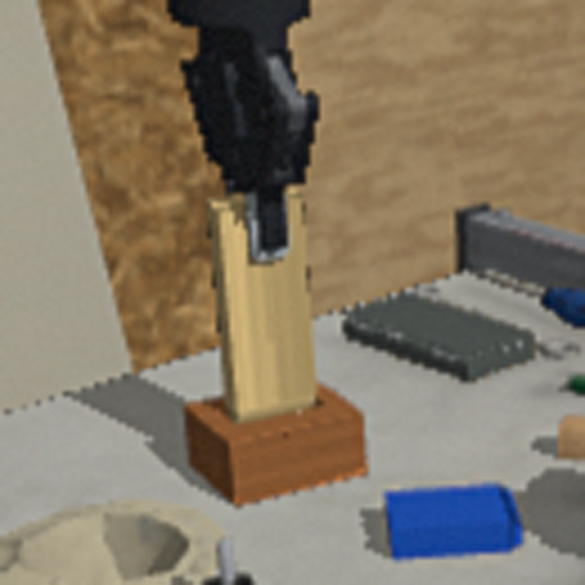

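View pics/l_side.png

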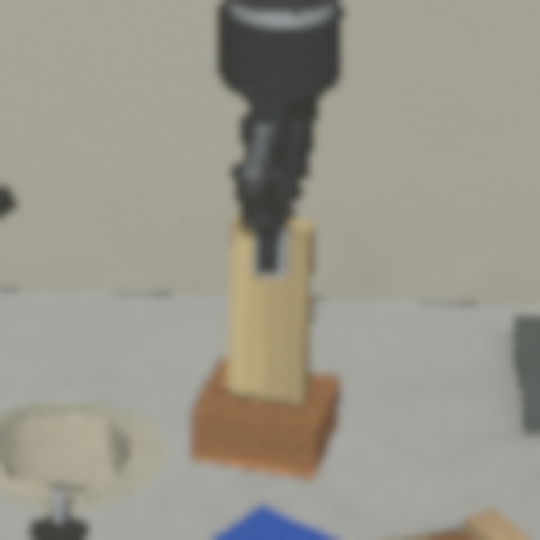

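```bash
python3 - <<'E'
from h import *
o=status.get_obs();T=tool(o)
p,d=eyes.grab_frame('wrist');cv2.imwrite('pics/w3.png',p[:,:,::-1]);c=wcloud(d,T)
print(o['t'],o['ee_pos'])
for v in range(190,350,10): print(v,c[v,283].round(4),p[v,283])
E
```

```text
3.45 [0.56528185 0.22927358 0.13186918]
190 [0.5392 0.237  0.0806] [115  99  70]
200 [0.539  0.2369 0.1039] [114  99  68]
210 [0.5391 0.2367 0.1217] [115 100  69]
220 [0.5394 0.2366 0.1357] [115  98  68]
230 [0.5386 0.2367 0.1504] [114  98  68]
240 [0.5391 0.2365 0.1595] [120 103  71]
250 [0.5417 0.2358 0.1628] [164 142  98]
260 [0.5459 0.2348 0.1625] [157 136  93]
270 [0.5498 0.2338 0.1631] [156 135  93]
280 [0.5542 0.2328 0.1629] [159 137  94]
290 [0.5586 0.2317 0.163 ] [157 135  92]
300 [0.563  0.2306 0.1633] [159 137  93]
310 [0.568  0.2294 0.163 ] [157 137  93]
320 [0.5742 0.2279 0.1614] [157 136  93]
330 [0.5784 0.2269 0.1629] [230 204 139]
340 [0.5844 0.2254 0.1623] [229 204 138]
```

View pics/w3.png

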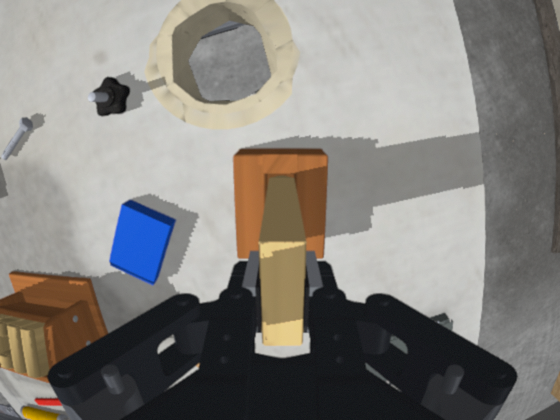

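apply_moves --deltas '[[0.0, [-0.0074, 0.0018, 0.001], 0], [0.0, [-0.0074, 0.0018, 0.0005], 0], [0.0, [-0.0074, 0.0018, 0], 0], [0.0, [-0.0074, 0.0018, 0], 0], [0.0, [-0.0074, 0.0018, 0], 0], [0.0, [0, 0, 0], 0]]'

```text
t: 4.1
ee_pos: [0.5275, 0.2381, 0.1338]
tool_rot: [-0.553, 0.56, 0.439, -0.433]
ft_force: [2.5, -0.7, -0.2]
opening: 0.0169
```

```bash
cat > m.py <<'E'
from h import *
import sys
o=status.get_obs();T=tool(o)
p,d=eyes.grab_frame('wrist');cv2.imwrite(f'pics/{sys.argv[1]}.png',p[:,:,::-1]);c=wcloud(d,T)
np.savez(sys.argv[1]+'.npz',d=d,T=T)
print(o['t'],o['ee_pos'],o['ft_force'],o['opening'],'yaw',np.degrees(np.arctan2(T[1,0],T[0,0]))-90)
a=np.radians(-13.8);ex=np.array([np.cos(a),np.sin(a),0]);ey=np.array([-ex[1],ex[0],0])
for v in range(150,370,10):
    q=c[v,283]-T[:3,3]; print(v,'dx %.4f dy %.4f z %.4f dz %.4f'%(q@ex,q@ey,c[v,283,2],q[2]),p[v,283])
E
python3 m.py w4
```

```text
4.1 [0.52748357 0.23811206 0.13383925] [ 2.48320819 -0.65066796 -0.24228895] 0.016872391395321953 yaw -13.832761052314552
150 dx -0.0409 dy 0.0017 z -0.0011 dz -0.1350 [204 202 198]
160 dx -0.0324 dy 0.0017 z 0.0003 dz -0.1335 [202 200 197]
170 dx -0.0237 dy 0.0017 z -0.0000 dz -0.1338 [196 197 192]
180 dx -0.0148 dy 0.0017 z -0.0003 dz -0.1341 [202 202 198]
190 dx -0.0060 dy 0.0017 z 0.0002 dz -0.1337 [122 117 113]
200 dx -0.0049 dy 0.0015 z 0.0280 dz -0.1058 [74 48 28]
210 dx 0.0001 dy 0.0015 z 0.0384 dz -0.0955 [165 105  57]
220 dx 0.0078 dy 0.0015 z 0.0395 dz -0.0944 [114  75  42]
230 dx -0.0203 dy 0.0010 z 0.1328 dz -0.0011 [103  89  59]
240 dx -0.0261 dy 0.0008 z 0.1584 dz 0.0246 [218 188 128]
250 dx -0.0219 dy 0.0008 z 0.1587 dz 0.0249 [148 128  87]
260 dx -0.0181 dy 0.0008 z 0.1599 dz 0.0260 [148 128  87]
270 dx -0.0141 dy 0.0008 z 0.1609 dz 0.0270 [149 129  87]
280 dx -0.0756 dy 0.0002 z 0.2749 dz 0.1411 [150 128  87]
290 dx -0.0064 dy 0.0008 z 0.1634 dz 0.0296 [148 128  87]
300 dx -0.0028 dy 0.0008 z 0.1654 dz 0.0315 [147 128  85]
310 dx 0.0013 dy 0.0008 z 0.1666 dz 0.0327 [147 127  85]
320 dx 0.0055 dy 0.0008 z 0.1678 dz 0.0340 [148 129  88]
330 dx 0.0093 dy 0.0008 z 0.1696 dz 0.0358 [217 188 126]
340 dx 0.0137 dy 0.0008 z 0.1709 dz 0.0371 [217 187 125]
350 dx 0.0192 dy 0.0008 z 0.1711 dz 0.0373 [212 188 136]
360 dx -0.0110 dy 0.0006 z 0.2084 dz 0.0745 [20 23 25]
```

View pics/w4.png

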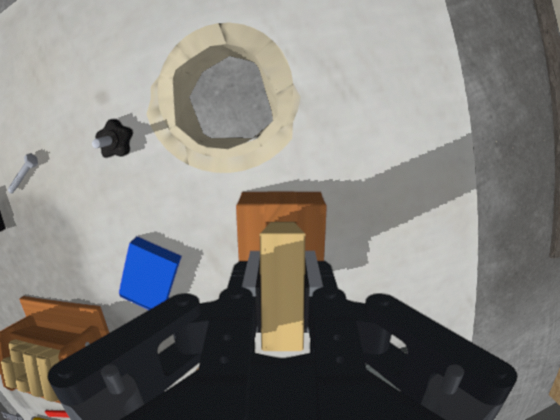

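apply_moves --deltas '[[0.0, [-0.006, 0.0015, -0.0005], 0], [0.0, [-0.0025, 0.0005, -0.0005], 0], [0.0, [0, 0, 0], 0]]'

```text
t: 4.45
ee_pos: [0.519, 0.2403, 0.1329]
tool_rot: [-0.553, 0.56, 0.439, -0.433]
ft_force: [3.3, -1.7, -0.1]
opening: 0.017
```

```bash
python3 m.py w5 | sed -n '1p;10,25p'; python3 - <<'E'
from h import *
z=np.load('w5.npz');c=wcloud(z['d'],z['T'])
a=np.radians(-13.8);ex=np.array([np.cos(a),np.sin(a),0])
q=(c[240:350,276:290]-z['T'][:3,3]).reshape(-1,3); x=q@ex;m=(abs(x)<.02)&(q[:,2]>.02)&(q[:,2]<.045)
k=np.polyfit(x[m],q[m,2],1);print(np.degrees(np.arctan(k)),k,m.sum())
E
```

```text
4.45 [0.51897409 0.24028393 0.13290099] [ 3.26871805 -1.67731538 -0.06409568] 0.017045194004652355 yaw -13.842100490759151
230 dx 0.0161 dy 0.0015 z 0.0385 dz -0.0944 [114  72  41]
240 dx -0.0252 dy 0.0008 z 0.1554 dz 0.0225 [211 182 123]
250 dx -0.0213 dy 0.0008 z 0.1563 dz 0.0234 [144 126  85]
260 dx -0.0181 dy 0.0008 z 0.1588 dz 0.0259 [145 126  86]
270 dx -0.0141 dy 0.0008 z 0.1598 dz 0.0269 [147 127  87]
280 dx -0.0104 dy 0.0008 z 0.1613 dz 0.0284 [145 125  84]
290 dx -0.0068 dy 0.0008 z 0.1632 dz 0.0303 [145 126  86]
300 dx -0.0030 dy 0.0008 z 0.1646 dz 0.0317 [145 126  86]
310 dx 0.0011 dy 0.0008 z 0.1659 dz 0.0330 [145 127  86]
320 dx 0.0050 dy 0.0008 z 0.1675 dz 0.0346 [146 125  84]
330 dx 0.0095 dy 0.0008 z 0.1684 dz 0.0355 [212 184 123]
340 dx 0.0143 dy 0.0008 z 0.1692 dz 0.0363 [210 183 122]
350 dx 0.0179 dy 0.0008 z 0.1716 dz 0.0387 [209 183 126]
360 dx -0.0108 dy 0.0005 z 0.2073 dz 0.0744 [19 21 25]
[21.57316098  1.82157528] [0.39538625 0.0318032 ] 1343
```

apply_moves --deltas '[[0.0, [-0.003, 0.0008, -0.0005], 0], [0.0, [0, 0, 0], 0], [0.0, [0.001, 0, 0.02], 0], [0.0, [0, 0, 0.04], 0], [0.0, [0, -0.03, 0.04], 0], [0.0, [0, -0.04, 0.03], 0], [0.0, [0, -0.04, 0.01], 0], [0.0, [0, -0.04, 0], 0], [0.0, [0, -0.03, 0], 0], [0.0, [0, -0.02, 0], 0], [0.0, [0, 0, 0], 0]]'

```text
t: 5.6
ee_pos: [0.5047, 0.0379, 0.2708]
tool_rot: [0.56, -0.551, -0.435, 0.44]
ft_force: [0.1, 0.5, -0.6]
opening: 0.0172
```

```bash
python3 m.py w6 | sed -n '1p;10,25p'; python3 - <<'E'
from h import *
z=np.load('w6.npz');c=wcloud(z['d'],z['T'])
T=z['T'];ex=-T[:3,2];print(T.round(4))
q=(c[240:350,276:290]-z['T'][:3,3]).reshape(-1,3); x=q@ex;m=(abs(x)<.02)&(q[:,2]>.02)&(q[:,2]<.045)
k=np.polyfit(x[m],q[m,2],1);print(np.degrees(np.arctan(k)),k,m.sum())
E
```

```text
5.6 [0.50474533 0.03788605 0.27079593] [ 0.14430103  0.53090973 -0.62810214] 0.01721167291751573 yaw -13.515619969121218
230 dx 0.0767 dy 0.0030 z -0.0009 dz -0.2717 [198 199 196]
240 dx -0.0240 dy 0.0007 z 0.2927 dz 0.0219 [215 185 125]
250 dx -0.0204 dy 0.0007 z 0.2944 dz 0.0236 [154 135  92]
260 dx -0.0166 dy 0.0007 z 0.2956 dz 0.0248 [148 129  88]
270 dx -0.0126 dy 0.0007 z 0.2966 dz 0.0258 [149 129  88]
280 dx -0.0089 dy 0.0007 z 0.2984 dz 0.0276 [149 128  87]
290 dx -0.0057 dy 0.0008 z 0.3008 dz 0.0300 [148 127  86]
300 dx -0.0017 dy 0.0008 z 0.3020 dz 0.0312 [149 128  88]
310 dx 0.0025 dy 0.0008 z 0.3030 dz 0.0322 [148 128  89]
320 dx 0.0070 dy 0.0008 z 0.3038 dz 0.0330 [149 129  88]
330 dx 0.0107 dy 0.0008 z 0.3058 dz 0.0350 [153 132  90]
340 dx 0.0144 dy 0.0008 z 0.3079 dz 0.0371 [217 187 127]
350 dx 0.0190 dy 0.0009 z 0.3090 dz 0.0382 [216 188 129]
360 dx -0.0094 dy 0.0005 z 0.3462 dz 0.0754 [23 24 26]
[[ 0.2337 -0.0142 -0.9722  0.5047]
 [ 0.9723  0.0054  0.2337  0.0379]
 [ 0.0019 -0.9999  0.0151  0.2708]
 [ 0.      0.      0.      1.    ]]
[21.07747305  1.81351416] [0.38541624 0.03166237] 1360
```

View pics/w6.png

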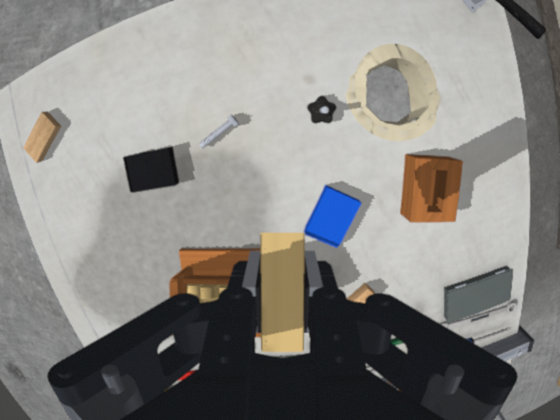

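apply_moves --deltas '[[0.0, [0.03, -0.018, 0], 0], [0.0, [0.03, -0.018, 0], 0], [0.0, [0.02, -0.012, 0], 0], [0.0, [0, 0, 0], 0], [0.0, [0, 0, 0], 0]]'

```text
t: 6.15
ee_pos: [0.5845, -0.004, 0.268]
tool_rot: [0.563, -0.545, -0.436, 0.443]
ft_force: [-0.1, -0.0, -0.3]
opening: 0.017
```

```bash
python3 m.py w7 | sed -n '1p'
```

```text
6.15 [ 0.58447373 -0.00400103  0.26802841] [-0.11533685 -0.03509503 -0.34536415] 0.017032164265921006 yaw -13.15636438552292
```

View pics/w7.png

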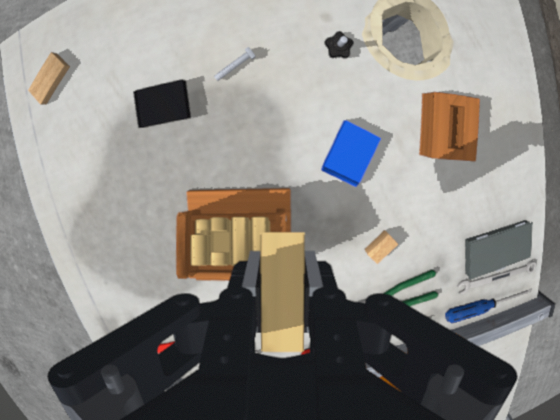

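```bash
python3 - <<'E'
from h import *
p=cv2.imread('pics/w7.png');a=cv2.resize(p[180:290,165:305],None,fx=5.6,fy=5.4,interpolation=cv2.INTER_CUBIC);cv2.imwrite('pics/c7.png',a)
z=np.load('w7.npz');T=z['T'];c=wcloud(z['d'],T);print(T.round(3))
def at(u,v):print((u,v),c[v,u].round(4))
for q in [(189,192),(240,192),(288,190),(288,205),(178,215),(290,215),(180,275),(240,228),(220,228),(261,228),(200,250)]:at(*q)
# base board
reg=np.zeros((420,560),bool);reg[180:225,170:300]=1
m=reg&(c[...,2]>.006)&(c[...,2]<.014);q=c[m];print('base',cv2.minAreaRect((q[:,:2]*1000).astype(np.float32)),len(q))
E
```

```text
[[ 0.228 -0.023 -0.973  0.584]
 [ 0.974  0.013  0.227 -0.004]
 [ 0.007 -1.     0.025  0.268]
 [ 0.     0.     0.     1.   ]]
(189, 192) [ 0.5747 -0.1232  0.0085]
(240, 192) [ 0.5905 -0.0575  0.0093]
(288, 190) [0.6022 0.0024 0.0087]
(288, 205) [ 0.6214 -0.0019  0.0088]
(178, 215) [ 0.5862 -0.12    0.0789]
(290, 215) [ 0.6376 -0.0027  0.    ]
(180, 275) [ 0.6463 -0.1308  0.104 ]
(240, 228) [ 0.6111 -0.0527  0.0958]
(220, 228) [ 0.6063 -0.073   0.0963]
(261, 228) [ 0.6159 -0.0315  0.0961]
(200, 250) [ 0.6218 -0.098   0.1064]
base ((608.8030395507812, -66.66902160644531), (134.44451904296875, 46.671653747558594), 77.13444519042969) 2434
```

View pics/c7.png

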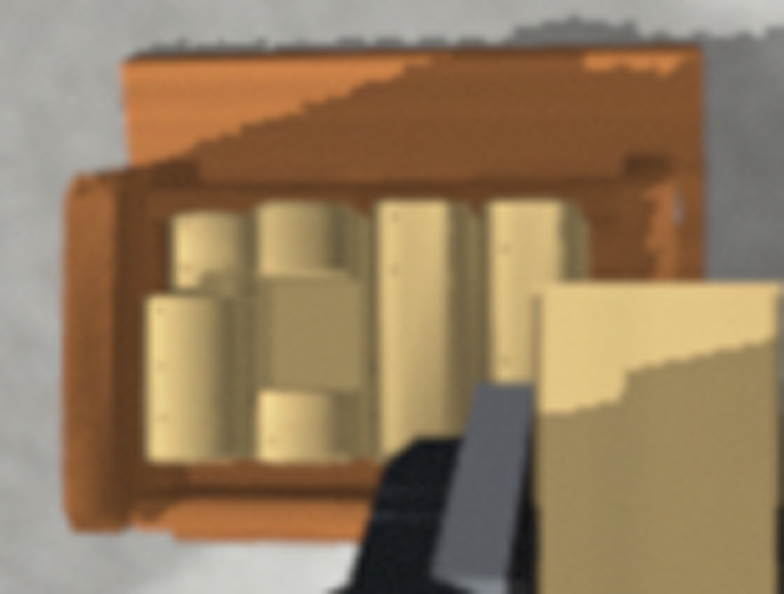

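```bash
cat > rk.py <<'E'
from h import *
def lean(c,o=(0.6495,-0.0760),yaw=-12.87):
    a=np.radians(yaw);q=c-np.array([o[0],o[1],0.04]);x=q@[np.cos(a),np.sin(a),0];y=q@[-np.sin(a),np.cos(a),0];z=q[...,2]
    s,k=np.sin(np.radians(23)),np.cos(np.radians(23))
    return np.stack([x*k+z*s,y,-x*s+z*k],-1)
def unlean(P,o=(0.6495,-0.0760),yaw=-12.87):
    a=np.radians(yaw);s,k=np.sin(np.radians(23)),np.cos(np.radians(23))
    X,y,Z=np.moveaxis(np.asarray(P,float),-1,0);x=X*k-Z*s;z=X*s+Z*k
    return np.stack([o[0]+x*np.cos(a)-y*np.sin(a),o[1]+x*np.sin(a)+y*np.cos(a),z+.04],-1)
E
python3 - <<'E'
from rk import *
z=np.load('w7.npz');T=z['T'];c=wcloud(z['d'],T);L=lean(c)
p=cv2.imread('pics/w7.png')[:,:,::-1]
for v in (220,226,228,240,250,258):
    print(v,[(u,)+tuple((L[v,u]*1000).round(0).astype(int)) for u in range(176,290,3)])
reg=np.zeros((420,560),bool);reg[212:268,186:275]=1
m=reg&(p[...,0]>150)&(p[...,2]<160)&(p[...,2]>80)&(abs(L[...,0])<.05)
q=L[m];h,e=np.histogram(q[:,2],bins=np.arange(.04,.1,.002));print(h,e.round(3))
E
```

```text
220 [(176, np.int64(-27), np.int64(-59), np.int64(56)), (179, np.int64(-27), np.int64(-55), np.int64(57)), (182, np.int64(-27), np.int64(-52), np.int64(56)), (185, np.int64(-27), np.int64(-49), np.int64(55)), (188, np.int64(-28), np.int64(-49), np.int64(42)), (191, np.int64(-30), np.int64(-49), np.int64(29)), (194, np.int64(-29), np.int64(-44), np.int64(35)), (197, np.int64(-28), np.int64(-36), np.int64(50)), (200, np.int64(-27), np.int64(-32), np.int64(52)), (203, np.int64(-27), np.int64(-29), np.int64(51)), (206, np.int64(-28), np.int64(-26), np.int64(50)), (209, np.int64(-28), np.int64(-24), np.int64(45)), (212, np.int64(-26), np.int64(-15), np.int64(68)), (215, np.int64(-26), np.int64(-12), np.int64(70)), (218, np.int64(-26), np.int64(-9), np.int64(68)), (221, np.int64(-26), np.int64(-6), np.int64(70)), (224, np.int64(-26), np.int64(-3), np.int64(64)), (227, np.int64(-27), np.int64(-1), np.int64(57)), (230, np.int64(-29), np.int64(-1), np.int64(36)), (233, np.int64(-26), np.int64(7), np.int64(68)), (236, np.int64(-26), np.int64(10), np.int64(68)), (239, np.int64(-26), np.int64(13
[... 9922 characters left out ...]
, np.int64(271)), (269, np.int64(10), np.int64(51), np.int64(271)), (272, np.int64(10), np.int64(52), np.int64(270)), (275, np.int64(10), np.int64(53), np.int64(270)), (278, np.int64(10), np.int64(54), np.int64(270)), (281, np.int64(10), np.int64(56), np.int64(271)), (284, np.int64(10), np.int64(57), np.int64(270)), (287, np.int64(10), np.int64(58), np.int64(271))]
[   0   17  229   52   24   96   20    3    1    0    0   12   59  213
 1103  158    0    0    0    0    0    0    0    0    0    0    0    0
    0] [0.04  0.042 0.044 0.046 0.048 0.05  0.052 0.054 0.056 0.058 0.06  0.062
 0.064 0.066 0.068 0.07  0.072 0.074 0.076 0.078 0.08  0.082 0.084 0.086
 0.088 0.09  0.092 0.094 0.096 0.098]
```

```bash
cat > pl.py <<'E'
from rk import *
import sys
def plate(name):
    z=np.load(name+'.npz');T=z['T'];c=wcloud(z['d'],T);L=lean(c)
    q=c-T[:3,3]; ex=-T[:3,2].copy();ex[2]=0;ex/=np.linalg.norm(ex);ey=np.cross([0,0,1],ex)
    x=q@ex;y=q@ey
    m=np.zeros((420,560),bool);m[225:350,265:302]=1
    m&=(abs(x)<.018)&(abs(y)<.007)&(q[...,2]>.018)&(q[...,2]<.05)
    k=np.polyfit(x[m],q[m][:,2],1);t=np.arctan(k[0])
    # front face points
    # front top edge: min x over top plane
    mm=np.zeros((420,560),bool);mm[200:360,265:302]=1
    h=q[...,2]-np.polyval(k,x)
    mm&=(abs(h)<.002)&(abs(y)<.006)&(abs(x)<.05); xs=x[mm]
    lo,hi=np.percentile(xs,[1,99]); 
    ms=np.zeros((420,560),bool);ms[225:350,240:325]=1;ms&=(abs(h)<.002)&(abs(x)<.018)&(abs(y)<.02)
    print(name,'tilt',np.degrees(t),'top x range',lo,hi,'top y pct',np.percentile(y[ms],[1,50,99]),'yaw',np.degrees(np.arctan2(ex[1],ex[0])),'pitch z',T[2])
    xc=lo+25e-3*np.cos(t); topc=T[:3,3]+ex*xc+np.array([0,0,1])*np.polyval(k,xc)+ey*0
    bot=topc+.13*(ex*np.sin(t)-np.array([0,0,1])*np.cos(t))
    print('top',topc,lean(topc),'bottom',bot,'lean mm',(lean(bot)*1000).round(1)); print('TCP lean',lean(T[:3,3]))
    return bot,t
if __name__=='__main__':
    for n in sys.argv[1:]: plate(n)
E
python3 pl.py w5 w6 w7
```

```text
w5 tilt 21.659432146945747 top x range -0.02706233870618911 0.018027745005573248 top y pct [-0.01155241  0.00038568  0.01200615] yaw -13.843379704083556 pitch z [ 0.00166197 -0.9999084  -0.01343251  0.13290099]
top [0.51525778 0.24119972 0.16317755] [-0.13737337  0.27932994  0.19212674] bottom [0.56184562 0.22971924 0.04235631] lean mm [-140.4  278.5   62.2]
TCP lean [-0.14568066  0.27926492  0.16276172]
w6 tilt 21.004350402756693 top x range -0.02630179566141326 0.018792973231684863 top y pct [-0.01148708  0.00038061  0.01169364] yaw -13.513932407640679 pitch z [ 0.00194753 -0.99988376  0.0151218   0.27079593]
top [0.5018644  0.03857844 0.30115882] [-0.0539347   0.07881569  0.30660652] bottom [0.54717132 0.02768956 0.17979691] lean mm [-58.5  78.3 176.7]
TCP lean [-0.06307117  0.07878239  0.27749968]
w7 tilt 20.52121795803745 top x range -0.026033771276265452 0.019251835905548683 top y pct [-0.0117123   0.00021083  0.01193512] yaw -13.145479429022378 pitch z [ 0.00748714 -0.99965022  0.02536509  0.26802841]
top [ 0.58192218 -0.00340513  0.29836428] [0.02542365 0.05571887 0.26988502] bottom [ 0.62630005 -0.01376932  0.17661377] lean mm [ 19.8  55.5 140. ]
TCP lean [0.01598237 0.05570628 0.24093692]
```

apply_moves --deltas '[[0.0, [-0.015, -0.025, -0.007], 0.005], [0.0, [-0.014, -0.025, 0], 0], [0.0, [0, 0, 0], 0], [0.0, [0, 0, 0], 0]]'

```text
t: 6.6
ee_pos: [0.5517, -0.0499, 0.2606]
tool_rot: [0.561, -0.542, -0.439, 0.446]
ft_force: [0.2, -0.1, -1.1]
opening: 0.0172
```

```bash
python3 m.py w8 | sed -n '1p'; python3 pl.py w8
```

```text
6.6 [ 0.55167759 -0.04987756  0.26055793] [ 0.20190882 -0.0728382  -1.07004598] 0.01719184868036131 yaw -12.478331399710683
w8 tilt 20.331100254596798 top x range -0.025971719760419988 0.01926806517251099 top y pct [-0.01207909  0.0001585   0.011975  ] yaw -12.463169793425395 pitch z [ 0.00949073 -0.9995665   0.02786986  0.26055793]
top [ 0.54920799 -0.04933173  0.29093541] [0.00258037 0.0036593  0.27151099] bottom [ 0.59331142 -0.05907948  0.16903435] lean mm [ -3.5   4.  141.7]
TCP lean [-0.00696097  0.00367725  0.24256015]
```

View pics/w8.png

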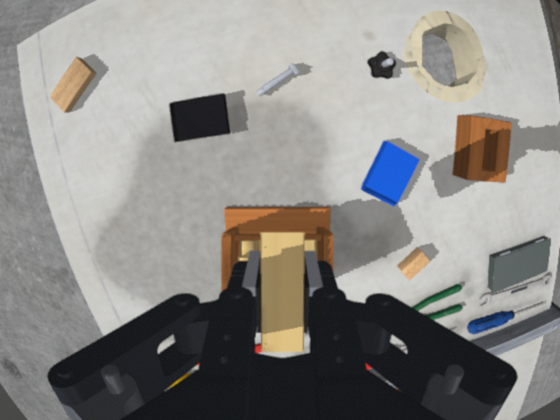

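apply_moves --deltas '[[0.0, [0.009, -0.004, -0.02], -0.007], [0.0, [0.009, -0.003, -0.02], 0], [0.0, [0.005, -0.002, -0.012], 0], [0.0, [0, 0, 0], 0], [0.0, [0, 0, 0], 0]]'

```text
t: 7.15
ee_pos: [0.5761, -0.0542, 0.2092]
tool_rot: [0.561, -0.542, -0.44, 0.445]
ft_force: [0.2, -0.4, -0.2]
opening: 0.0172
```

```bash
python3 m.py w9 | sed -n '1p'; python3 pl.py w9
```

```text
7.15 [ 0.57606401 -0.05422173  0.20924671] [ 0.22437896 -0.42691978 -0.21309548] 0.01717400579924529 yaw -12.554794114116447
w9 tilt 20.601232819913104 top x range -0.026060481205801383 0.019373485907369592 top y pct [-1.18166617e-02  8.16431318e-05  1.19075125e-02] yaw -12.538888307461459 pitch z [ 0.0112019  -0.99963034  0.02477313  0.20924671]
top [ 0.57346825 -0.05364441  0.23960982] [0.00518078 0.00485868 0.21464909] bottom [ 0.61811929 -0.06357511  0.11792306] lean mm [-0.3  5.1 84.8]
TCP lean [-0.00423529  0.00487405  0.18566069]
```

apply_moves --deltas '[[0.0, [-0.001, -0.0055, 0], -0.004], [0.0, [0, 0, 0], 0], [0.0, [0, 0, 0], 0]]'

```text
t: 7.5
ee_pos: [0.5753, -0.0599, 0.2115]
tool_rot: [0.561, -0.544, -0.44, 0.443]
ft_force: [-0.6, 0.4, -1.1]
opening: 0.0169
```

```bash
python3 m.py w10 | sed -n '1p'; python3 pl.py w10; python3 - <<'E'
from h import *
for n,b in (('scene',(100,250,260,400)),('side',(130,260,270,390))):
    p,d=eyes.grab_frame(n); a=cv2.resize(p[b[0]:b[1],b[2]:b[3]],None,fx=4.5,fy=4.5,interpolation=cv2.INTER_CUBIC)
    cv2.imwrite(f'pics/m_{n}.png',a[:,:,::-1])
E
```

```text
7.5 [ 0.57533331 -0.05989999  0.21153533] [-0.6112095   0.36252631 -1.13994469] 0.016866367025311937 yaw -12.77610478609239
w10 tilt 20.70987263412384 top x range -0.02611195895781435 0.01908032438514368 top y pct [-1.14437487e-02  7.17975212e-05  1.17888869e-02] yaw -12.761617886147716 pitch z [ 0.01157444 -0.99969451  0.02183838  0.21153533]
top [ 0.5726733  -0.05929753  0.24188996] [ 0.0065174  -0.00082948  0.21655878] bottom [ 0.61751034 -0.06945267  0.12029016] lean mm [ 1.3 -0.7 86.7]
TCP lean [-0.00283254 -0.00082433  0.18755153]
```

View pics/m_scene.png

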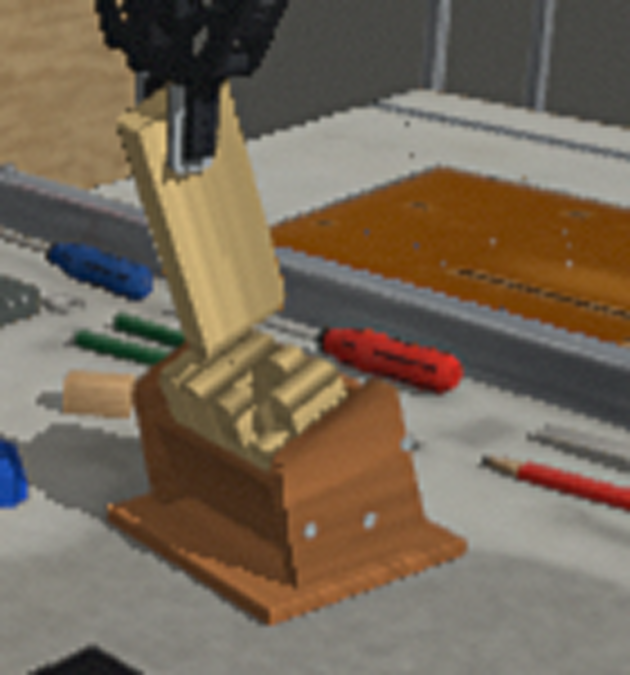

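View pics/m_side.png

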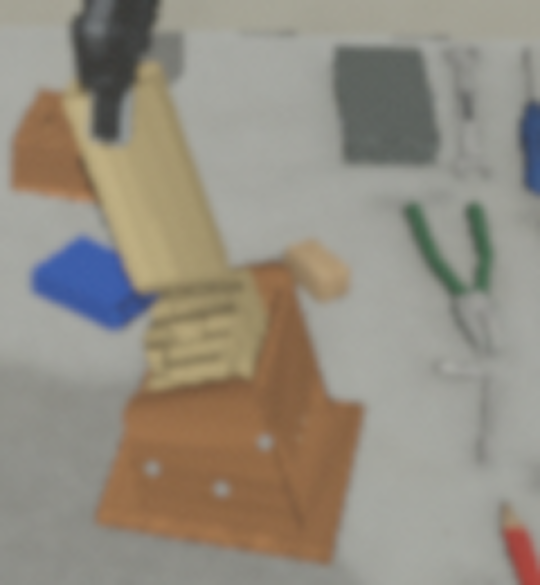

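View pics/w10.png

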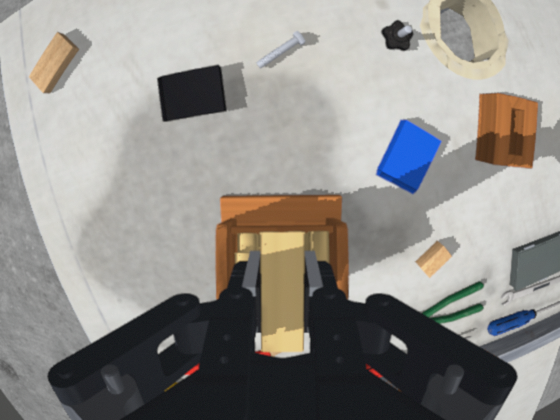

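```bash
cat > ov.py <<'E'
from rk import *
import sys
def draw(n,b,bot,tilt,roll,out,f=4.5,grab=True,plates=True):
    p,d=eyes.grab_frame(n); a=cv2.resize(p[b[0]:b[1],b[2]:b[3]],None,fx=f,fy=f,interpolation=cv2.INTER_CUBIC)[:,:,::-1].copy()
    def line(P,col):
        q=(proj(n,P)-[b[2],b[0]]+.5)*f; cv2.polylines(a,[q.astype(np.int32)],True,col,1)
    dt=np.radians(23-tilt)   # plate more upright => rotate in lean frame toward +X at top
    def tp(x,y,z): # plate coords mm->lean
        X=x*np.cos(dt)+z*np.sin(dt);Z=-x*np.sin(dt)+z*np.cos(dt)
        return [bot[0]+X, bot[1]+y-roll*z, bot[2]+Z]
    for y in(-9,9): line(unlean(np.array([tp(-25,y,10),tp(25,y,10),tp(25,y,130),tp(-25,y,130)])/1e3),(255,0,0))
    for y in(-2.5,2.5): line(unlean(np.array([tp(-25,y,0),tp(25,y,0),tp(25,y,0)])/1e3),(0,0,255))
    if plates:
        for yc in(-32,-10,12,34):
            line(unlean(np.array([[-29,yc-5,70],[21,yc-5,70],[21,yc+5,70],[-29,yc+5,70]])/1e3),(0,160,0))
    cv2.imwrite(out,a)
E
python3 - <<'E'
from ov import *
for n,b in (('scene',(100,250,260,400)),('side',(130,260,270,390))):
    draw(n,b,(1.3,.7,86.7),20.7,.0116,f'pics/o_{n}.png')
E
```

```text
(no output)
```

View pics/o_scene.png

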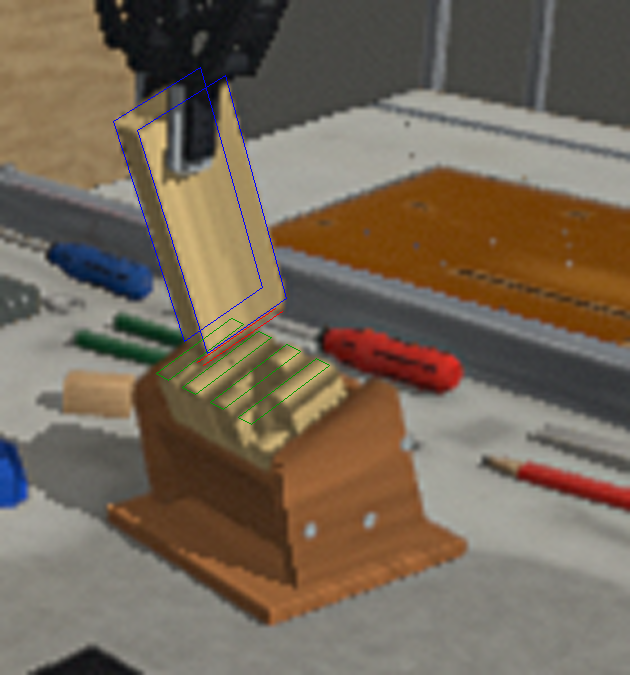

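View pics/o_side.png

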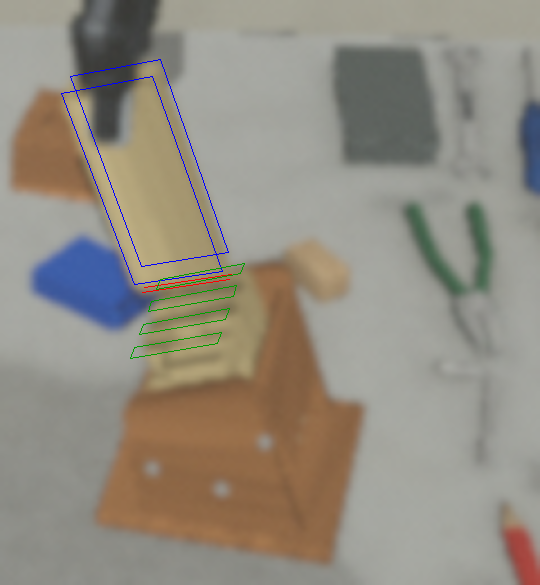

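```bash
python3 - <<'E'
import cv2
for n,b in (('scene0',(165,235,283,367)),('side0',(180,255,288,353))):
    p=cv2.imread(f'pics/{n}.png');f=9
    a=cv2.resize(p[b[0]:b[1],b[2]:b[3]],None,fx=f,fy=f,interpolation=cv2.INTER_CUBIC)
    for u in range(b[2],b[3],10): cv2.line(a,((u-b[2])*f+4,0),((u-b[2])*f+4,6),(0,0,255),1);cv2.putText(a,str(u),((u-b[2])*f,18),0,.4,(0,0,255),1)
    for v in range(b[0],b[1],10): cv2.line(a,(0,(v-b[0])*f+4),(6,(v-b[0])*f+4),(0,0,255),1);cv2.putText(a,str(v),(8,(v-b[0])*f+8),0,.4,(0,0,255),1)
    print(a.shape);cv2.imwrite(f'pics/z_{n}.png',a)
E
```

```text
(630, 756, 3)
(675, 585, 3)
```

View pics/z_scene0.png

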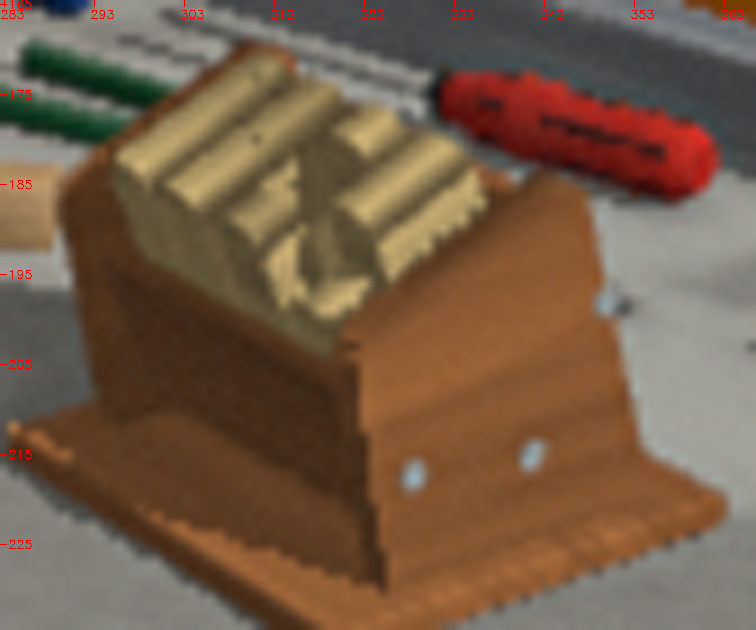

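View pics/z_side0.png

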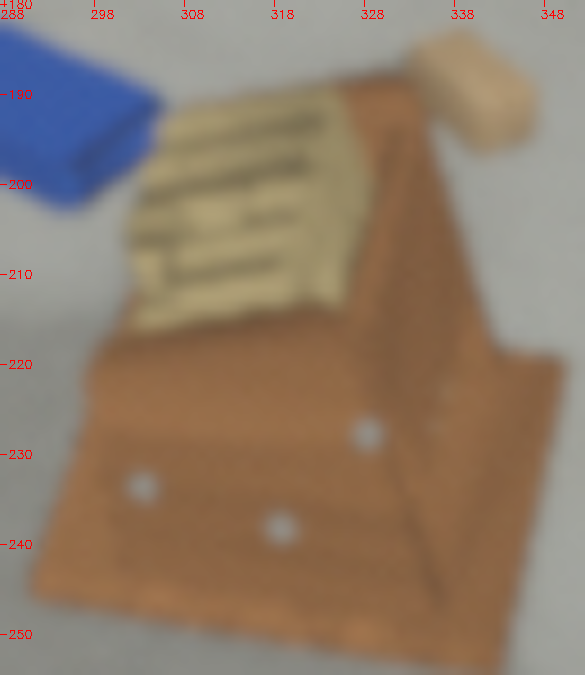

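```bash
python3 - <<'E'
from h import *
from scipy.optimize import least_squares
def pts(p,l):
    a=p[2];ex=np.array([np.cos(a),np.sin(a),0]);ey=np.array([-ex[1],ex[0],0])
    return np.array([np.r_[p[0],p[1],0]+ex*q[0]+ey*q[1]+[0,0,q[2]] for q in l])
S=[((-.065,.068,.01),(283.6,212.0)),((.065,-.068,.01),(363,219.3)),((-.065,-.068,.01),(319.7,235.8))]
D=[((-.065,-.068,.01),(291.4,245.2)),((.065,-.068,.01),(343.8,253.8)),((.065,.068,.01),(350.2,219.5))]
for name,sets in (('scene',[('scene',S)]),('side',[('side',D)]),('both',[('scene',S),('side',D)])):
    f=lambda p:np.concatenate([(proj(n,pts(p,[x[0] for x in s]))-[x[1] for x in s]).ravel() for n,s in sets])
    r=least_squares(f,[.6495,-.076,-.22]);print(name,r.x[:2].round(4),np.degrees(r.x[2]).round(2),r.fun.round(1))
    print('  at w7 est:',f([.6495,-.076,np.radians(-12.87)]).round(1))
E
```

```text
scene [ 0.6516 -0.0748] -12.25 [-0.7  0.   0.7  0.2 -0.  -0.4]
  at w7 est: [-0.8  0.3  0.6  0.8 -0.7  0.1]
side [ 0.6499 -0.0814] -10.87 [-0.5  0.   0.4 -0.1  0.1  0.1]
  at w7 est: [-1.5 -2.2 -1.  -1.2  0.6 -0.6]
both [ 0.6503 -0.0772] -11.86 [-0.4  0.6  1.2  0.5  0.7  0.3 -0.8 -1.5 -0.1 -1.1  0.5 -0.6]
  at w7 est: [-0.8  0.3  0.6  0.8 -0.7  0.1 -1.5 -2.2 -1.  -1.2  0.6 -0.6]
```

```bash
python3 - <<'E'
from rk import *
P=np.array([[.6111,-.0527,.0958],[.6063,-.073,.0963],[.6159,-.0315,.0961]])
print(proj('scene',P),proj('side',P))
print(unlean(np.array([[-19,12,70],[-29,12,70],[-29,34,70]])/1e3),proj('scene',unlean(np.array([[-29,34,70],[-29,12,70]])/1e3)))
print(lean(P))
c=cloud('scene',np.load('scene0.npy'))
for u,v in [(298,182),(304,186),(311,189),(305,178),(311,182),(330,186)]: print(u,v,c[v,u].round(4),(lean(c[v,u])*1000).round(1))
E
```

```text
[[305.12598293 183.86453229]
 [310.9066636  186.72062506]
 [299.24864605 180.672195  ]] [[307.60468765 197.04101013]
 [305.79727885 201.67593649]
 [309.37646153 192.05124522]]
[[ 0.6084586  -0.05431364  0.09701145]
 [ 0.5994848  -0.05226331  0.09310414]
 [ 0.60438507 -0.030816    0.09310414]] [[295.61072579 183.2585711 ]
 [301.52019895 186.43410402]]
[[-0.01743386  0.01416145  0.06801914]
 [-0.01738375 -0.00669772  0.06854105]
 [-0.01735592  0.03589801  0.06831197]]
298 182 [ 0.6107 -0.0323  0.0947] [-22.4  33.9  68.9]
304 186 [ 0.601  -0.058   0.0953] [-25.6   6.8  70.9]
311 189 [ 0.5978 -0.0803  0.0957] [-23.8 -15.7  70.6]
305 178 [ 0.6245 -0.0409  0.1026] [-5.2 28.7 70.2]
311 182 [ 0.6199 -0.062   0.1002] [-5.9  7.  67.9]
330 186 [ 0.6216 -0.1123  0.1046] [  7.6 -41.6  66.9]
```

apply_moves --deltas '[[0.0, [0.002, -0.0006, -0.007], 0], [0.0, [0.002, -0.0006, -0.007], 0], [0.0, [0, 0, -0.001], 0]]'

```text
t: 8.05
ee_pos: [0.5796, -0.061, 0.1947]
tool_rot: [0.561, -0.544, -0.44, 0.443]
ft_force: [0.3, 0.5, -0.2]
opening: 0.017
```

```bash
python3 m.py w11 | sed -n '1p'; python3 pl.py w11
```

```text
8.05 [ 0.57961563 -0.06100855  0.19468434] [ 0.29977909  0.52921232 -0.18745806] 0.01698713277650253 yaw -12.759980255566205
w11 tilt 20.783479879107283 top x range -0.026128963611673363 0.019145310462490576 top y pct [-1.19996733e-02  7.08828630e-05  1.20055531e-02] yaw -12.745188184948017 pitch z [ 0.01149987 -0.99968199  0.0224427   0.19468434]
top [ 0.57692777 -0.06040059  0.22501477] [ 0.00396777 -0.00095719  0.19930849] bottom [ 0.62192005 -0.07057733  0.10347412] lean mm [-1.1 -0.9 69.4]
TCP lean [-0.00534658 -0.00095119  0.17031243]
```

apply_moves --deltas '[[0.0, [0.002, -0.0005, -0.005], 0], [0.0, [0.002, -0.0005, -0.005], 0], [0.0, [0.002, -0.0005, -0.005], 0], [0.0, [0, 0, 0], 0]]'

```text
t: 8.5
ee_pos: [0.5859, -0.0626, 0.1781]
tool_rot: [0.561, -0.543, -0.439, 0.443]
ft_force: [-0.1, 0.6, 0.7]
opening: 0.0169
```

```bash
python3 m.py w12 | sed -n '1p'; python3 pl.py w12; python3 - <<'E'
from h import *
for n,b in (('scene',(100,250,260,400)),):
    p,d=eyes.grab_frame(n); a=cv2.resize(p[b[0]:b[1],b[2]:b[3]],None,fx=4.5,fy=4.5,interpolation=cv2.INTER_CUBIC)
    cv2.imwrite(f'pics/n_{n}.png',a[:,:,::-1])
E
```

```text
8.5 [ 0.58593019 -0.06260778  0.17811008] [-0.0704058   0.60028922  0.70418864] 0.016898504620366274 yaw -12.756793190698872
w12 tilt 20.6676059416679 top x range -0.02609500301379476 0.019192985759943954 top y pct [-1.19450755e-02  8.86722261e-05  1.21380986e-02] yaw -12.741698686983334 pitch z [ 0.01135134 -0.99966638  0.02320086  0.17811008]
top [ 0.58329286 -0.06201142  0.20845335] [ 0.00353889 -0.0011098   0.18149887] bottom [ 0.62804593 -0.07213119  0.08681966] lean mm [-1.8 -1.  51.6]
TCP lean [-0.00582821 -0.00110374  0.15251125]
```

View pics/n_scene.png

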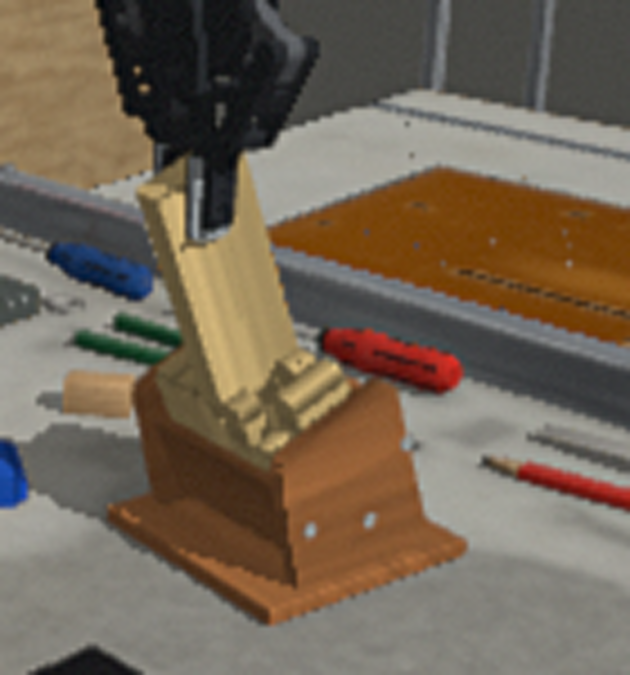

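View pics/w12.png

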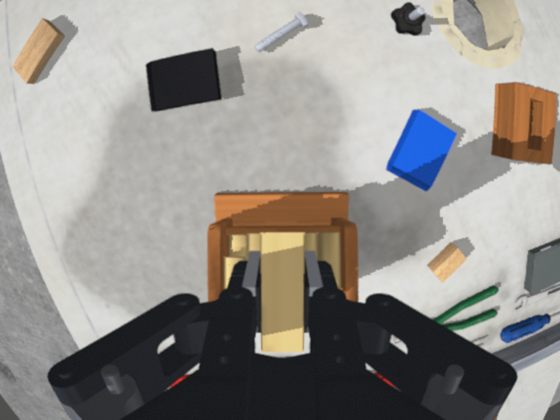

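apply_moves --deltas '[[0.0, [0.0028, -0.0006, -0.0045], 0], [0.0, [0.0025, -0.0005, -0.0045], 0], [0.0, [0.0025, -0.0005, -0.0045], 0], [0.0, [0, 0, 0], 0]]'

```text
t: 9.0
ee_pos: [0.5947, -0.0644, 0.1648]
tool_rot: [0.561, -0.544, -0.44, 0.443]
ft_force: [1.1, 0.3, -1.0]
opening: 0.0171
```

```bash
python3 m.py w13 | sed -n '1p'; python3 pl.py w13
```

```text
9.0 [ 0.59471403 -0.06436325  0.16481952] [ 1.10317023  0.27716914 -0.95807313] 0.017094556233890983 yaw -12.7541792271101
w13 tilt 20.730140614401613 top x range -0.026205928205799554 0.019024447404375255 top y pct [-1.21076663e-02  8.85914509e-05  1.19845962e-02] yaw -12.740115973662672 pitch z [ 0.01152843 -0.99970699  0.0212846   0.16481952]
top [ 0.59195909 -0.06374037  0.19512824] [ 0.00646375 -0.00086501  0.16578147] bottom [ 0.63684189 -0.07388818  0.0735447 ] lean mm [ 1.3 -0.8 35.9]
TCP lean [-0.00277887 -0.0008586   0.13677854]
```

apply_moves --deltas '[[0.0, [0.0018, -0.0004, -0.0045], 0], [0.0, [0.0018, -0.0004, -0.0045], 0], [0.0, [0.0018, -0.0004, -0.0045], 0], [0.0, [0, 0, 0], 0]]'

```text
t: 9.45
ee_pos: [0.6005, -0.0657, 0.1506]
tool_rot: [0.561, -0.544, -0.44, 0.443]
ft_force: [-1.2, -0.8, -1.0]
opening: 0.0171
```

```bash
python3 m.py w14 | sed -n '1p'; python3 pl.py w14
```

```text
9.45 [ 0.60052238 -0.06566659  0.15062829] [-1.17481935 -0.78590453 -0.96631342] 0.017084224009994913 yaw -12.754518936482867
w14 tilt 20.78999046062398 top x range -0.026177898093421356 0.019170694244483307 top y pct [-1.23595850e-02  7.75498425e-05  1.20725273e-02] yaw -12.740706362717154 pitch z [ 0.01153351 -0.99971512  0.02089618  0.15062829]
top [ 0.59778576 -0.06504782  0.18097594] [ 0.00643081 -0.00084178  0.15042096] bottom [ 0.64279231 -0.07522409  0.05944054] lean mm [ 1.4 -0.7 20.5]
TCP lean [-0.0028443  -0.00083544  0.12138953]
```

apply_moves --deltas '[[0.0, [-0.0017, 0.0004, -0.0036], 0], [0.0, [-0.0017, 0.0004, -0.0036], 0], [0.0, [-0.0017, 0.0004, -0.0036], 0], [0.0, [0, 0, 0], 0]]'

```text
t: 9.9
ee_pos: [0.5972, -0.0648, 0.141]
tool_rot: [0.559, -0.546, -0.441, 0.441]
ft_force: [1.2, -0.2, -0.4]
opening: 0.0173
```

```bash
python3 m.py w15 | sed -n '1p'; python3 pl.py w15
```

```text
9.9 [ 0.59721959 -0.06478473  0.14096908] [ 1.24819429 -0.20102696 -0.35382093] 0.017303012458230526 yaw -12.750656655670909
w15 tilt 21.965157577801257 top x range -0.0262656112999575 0.018684765472821677 top y pct [-1.20165226e-02  7.35551581e-05  1.23720321e-02] yaw -12.740690602816404 pitch z [ 0.01175805 -0.99982148  0.01479066  0.14096908]
top [ 0.59421511 -0.0641054   0.17124207] [-0.00076997 -0.00071835  0.14290302] bottom [ 0.64164341 -0.07482922  0.05067858] lean mm [-3.1 -0.6 12.9]
TCP lean [-0.00976313 -0.0007114   0.11383301]
```

apply_moves --deltas '[[0.0, [0.0014, -0.0003, -0.0045], 0], [0.0, [0.0014, -0.0003, -0.0045], 0], [0.0, [0.0014, -0.0003, -0.0045], 0], [0.0, [0, 0, 0], 0]]'

```text
t: 10.35
ee_pos: [0.6018, -0.0657, 0.128]
tool_rot: [0.559, -0.546, -0.442, 0.441]
ft_force: [-0.7, 0.3, 5.1]
opening: 0.0174
```

```bash
python3 m.py w16 | sed -n '1p'; python3 pl.py w16
```

```text
10.35 [ 0.60180173 -0.06569879  0.128013  ] [-0.68689961  0.30086869  5.11558871] 0.017350705302226363 yaw -12.753749632934102
w16 tilt 22.340377551227334 top x range -0.026268488646940213 0.018340275516325402 top y pct [-1.19793020e-02  6.41944818e-05  1.19912147e-02] yaw -12.744328763943464 pitch z [ 0.01207488 -0.9998344   0.01361487  0.128013  ]
top [ 0.59873427 -0.06500502  0.15842942] [-0.00153642 -0.00058877  0.1293092 ] bottom [ 0.64693097 -0.0759058   0.03818695] lean mm [-3.  -0.5 -0.7]
TCP lean [-0.01052614 -0.00058188  0.10008191]
```

apply_moves --deltas '[[0.0, [0.001, -0.0002, -0.004], 0], [0.0, [0.001, -0.0002, -0.005], 0], [0.0, [0.001, -0.0002, -0.006], 0]]'

```text
t: 10.7
ee_pos: [0.6015, -0.0657, 0.1275]
tool_rot: [0.558, -0.547, -0.443, 0.44]
ft_force: [-19.5, 2.6, 43.4]
opening: 0.0172
```

```bash
python3 m.py w17 | sed -n '1p'; python3 pl.py w17
```

```text
10.7 [ 0.60153972 -0.06565246  0.12745788] [-19.48129306   2.58870325  43.41827694] 0.017169779758236532 yaw -12.756919673108868
w17 tilt 22.509392253451608 top x range -0.026421374058979638 0.01810480516680392 top y pct [-1.21244674e-02  2.46419973e-05  1.23003776e-02] yaw -12.750355563579177 pitch z [ 0.01327829 -0.99987462  0.00862693  0.12745788]
top [ 0.59829578 -0.06491841  0.15797213] [-0.00212634 -0.00060201  0.12906283] bottom [ 0.64683707 -0.07590249  0.03787595] lean mm [-3.2 -0.5 -0.9]
TCP lean [-0.01098766 -0.00059507  0.09967476]
```

View pics/w17.png

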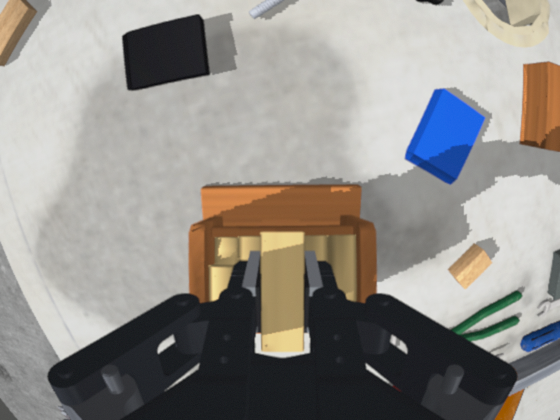

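apply_moves --deltas '[[0.0, [0, 0, 0.0005], 0], [0.0, [0, 0, 0], 0], [0.04, [0, 0, 0], 0], [0.04, [0, 0, 0], 0], [0.04, [0, 0, 0], 0], [0.04, [0, 0, 0.005], 0], [0.04, [0, 0, 0.02], 0], [0.04, [0, 0, 0.03], 0], [0.04, [0, 0, 0.04], 0], [0.04, [-0.02, 0, 0.04], 0], [0.04, [-0.04, 0, 0.03], 0], [0.04, [-0.03, 0.02, 0], 0], [0.04, [0, 0, 0], 0], [0.04, [0, 0, 0], 0]]'

```text
t: 12.15
ee_pos: [0.5049, -0.0445, 0.2948]
tool_rot: [0.561, -0.544, -0.441, 0.442]
ft_force: [-0.2, 0.1, 0.3]
opening: 0.0402
```

```bash
python3 m.py w18 | sed -n '1p'; python3 - <<'E'
from ov import *
draw('scene',(100,250,260,400),(-3.5,.8,0),23,0,'pics/f_scene.png',plates=False)
draw('side',(130,260,270,390),(-3.5,.8,0),23,0,'pics/f_side.png',plates=False)
z=np.load('w18.npz');T=z['T'];c=wcloud(z['d'],T);L=lean(c)
m=(L[...,2]>.124)&(L[...,2]<.135)&(abs(L[...,0])<.04)&(abs(L[...,1])<.03)
print(m.sum(),[np.percentile(L[m][:,i]*1000,[2,50,98]).round(1) for i in range(3)])
p=L[m];A=np.c_[p[:,:2],np.ones(len(p))];print('top slopes deg',np.degrees(np.linalg.lstsq(A,p[:,2],rcond=None)[0][:2]))
m=(L[...,2]>.0675)&(L[...,2]<.073)&(abs(L[...,0])<.032)&(abs(L[...,1])<.05)
h,e=np.histogram(L[m][:,1]*1000,bins=np.arange(-50,51,2));print(list(zip(e[:-1].astype(int),h)))
E
```

```text
12.15 [ 0.50494364 -0.04446297  0.29481539] [-0.19438123  0.11075538  0.26290678] 0.040223658234989745 yaw -12.767235117256234
852 [array([-28.3,  -5.2,  19.2]), array([-7.7,  1.1,  9.2]), array([127.2, 129.1, 130.6])]
top slopes deg [0.23053148 0.44299846]
[(np.int64(-50), np.int64(0)), (np.int64(-48), np.int64(0)), (np.int64(-46), np.int64(0)), (np.int64(-44), np.int64(0)), (np.int64(-42), np.int64(27)), (np.int64(-40), np.int64(48)), (np.int64(-38), np.int64(30)), (np.int64(-36), np.int64(52)), (np.int64(-34), np.int64(49)), (np.int64(-32), np.int64(26)), (np.int64(-30), np.int64(14)), (np.int64(-28), np.int64(0)), (np.int64(-26), np.int64(0)), (np.int64(-24), np.int64(14)), (np.int64(-22), np.int64(49)), (np.int64(-20), np.int64(36)), (np.int64(-18), np.int64(37)), (np.int64(-16), np.int64(50)), (np.int64(-14), np.int64(44)), (np.int64(-12), np.int64(16)), (np.int64(-10), np.int64(1)), (np.int64(-8), np.int64(0)), (np.int64(-6), np.int64(0)), (np.int64(-4), np.int64(0)), (np.int64(-2), np.int64(0)), (np.int64(0), np.int64(0)), (np.int64(2), np.int64(0)), (np.int64(4), np.int64(0)), (np.int64(6), np.int64(0)), (np.int64(8), np.int64(0)), (np.int64(10), np.int64(0)), (np.int64(12), np.int64(54)), (np.int64(14), np.int64(42)), (np.int64(16), np.int64(83)), (np.int64(18), np.int64(84)), (np.int64(20), np.int64(71)), (np.int64(22), np.int64(52)), (np.int64(24), np.int64(50)), (np.int64(26), np.int64(0)), (np.int64(28), np.int64(0)), (np.int64(30), np.int64(37)), (np.int64(32), np.int64(80)), (np.int64(34), np.int64(39)), (np.int64(36), np.int64(81)), (np.int64(38), np.int64(82)), (np.int64(40), np.int64(44)), (np.int64(42), np.int64(45)), (np.int64(44), np.int64(1)), (np.int64(46), np.int64(0)), (np.int64(48), np.int64(0))]
```

View pics/w18.png

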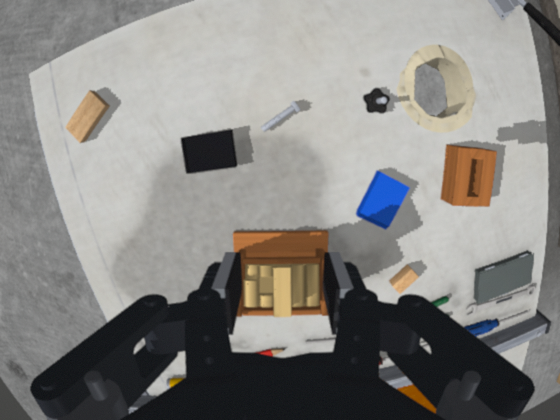

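View pics/f_scene.png

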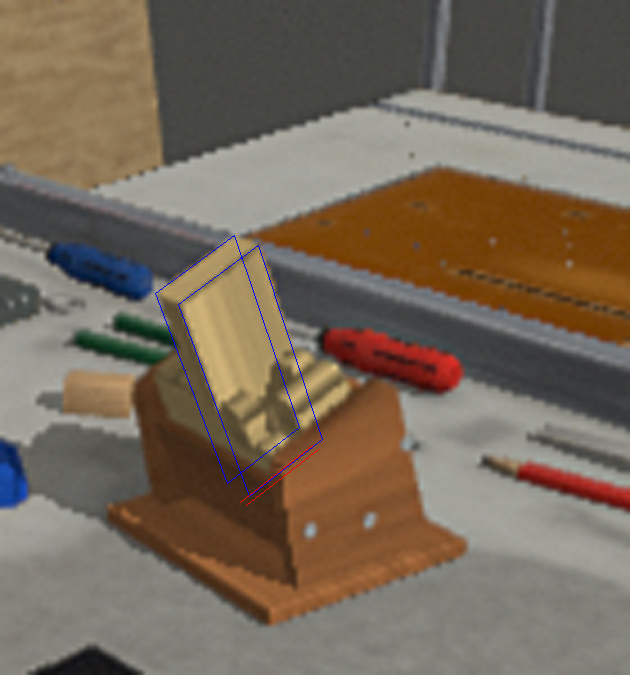

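View pics/f_side.png

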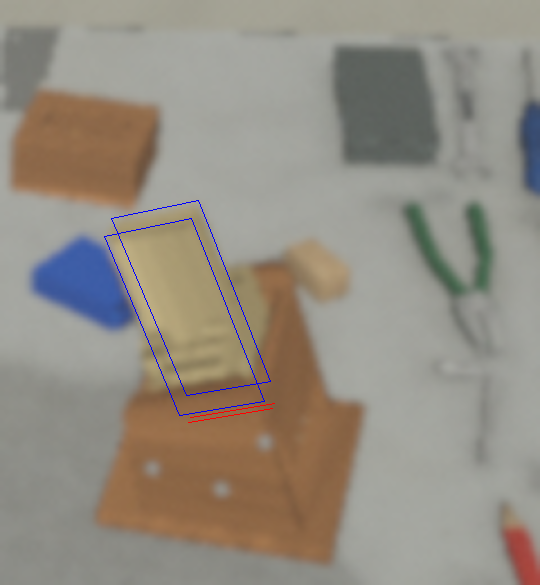

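```bash
python3 -c "
from rig import workorder;print(workorder.hand_in())"
```

```text
the job is handed in; nothing more can be done
None
```

The tall plate is filed in the rack between the notched plate and the plain plate on its left, and pressed home. I released it and handed the job in after about 12 s on the robot's clock.

I lifted it out of the holder, tilted it in the grip against the holder's lip to match the rack's lean, worked it into the gap, and pressed down until it stopped.

- **Seating:** pressing with about 45 N moved it less than 1 mm further. Its top measured about 60 mm above the filed plates, as it should when home. Its origin is about 3 to 5 mm to the front of the slot's centre, about where the front wall stops it and close to the −4 mm limit; the measurement does not say for certain which side of that limit it is on.
- **Straightness:** after letting go, its top was within about 0.5° of square to the slot. The four filed plates were spread, with their tops level and standing, and the robot touched nothing.
- **Other things:** the knob, blocks, bolt and look-alike plates appeared where they started in the last picture; I did not measure them.
- **Disagreement:** the side camera put the rack a few millimetres, and about 2° in heading, away from the wrist and scene cameras. I went by the wrist camera, checked against the scene camera.

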